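# Weigh a tube from the bench cooler

## Task

Turn the cover of the round bench cooler until its opening stands squarely over the purple-capped tube, take that tube out and stand it gently upright in the middle of the balance pan, then turn the cover back to closed, its opening centred over the foam pad. Leave the other two tubes in the cooler and do not knock anything else about.

Things in the scene. Friction and masses are not known exactly. Their poses are not given: they have to be found in the camera images.
- cooler: Blue insulated drum 220 mm across, fixed; origin at the centre of its underside. Rim 120 mm high, inner floor 6 mm. Inside, 66 mm from its axis: a grey foam pad (top 116 mm high, 82 degrees wide) at its own -x side, with a red mark outside, and upright aluminium sleeves (inside 39 mm, top 56 mm high) at its -y, +x and +y sides, each with a tube. Yaw within 0.35; at yaw 0 the pad faces the robot.
- cover (a joint): Angle of the cooler's turning cover, rad: 0 = opening over the foam pad (closed), growing counterclockwise seen from above; +1.571 = opening over the cooler's -y sleeve, -1.571 = over its +y sleeve. Stiff hinge (rubs with about 0.1 N m) that stays where it is left; stops at -3.1 and 3.1. Starts within 0.45 of closed.
- cover_grip (a point): Middle of the white grip bar on the cover, on the cover's axis, 154 mm above the bench; its axes turn with the cover. The bar is 76 mm long along this point's y and 18 mm thick along its x (pinch it so), from 128 to 162 mm above the bench, on a flat hub of 38 mm radius with its top 128 mm high. The opening lies toward this point's -x.
- cover_opening (a point): Centre of the cover's opening, 66 mm from the cover's axis, 126 mm high; axes as cover_grip (outward = -x). Cover: smoke-clear pane in a white frame 226 mm across, rim top 129 mm high, red arrow at the opening. The opening is a sector, 38 to 95 mm radius, 38 degrees either way: 90 mm wide or more along this y, 57 mm along x. Take a tube with fingers closing along this y, opened to about 50 mm.
- closed_pad (a point): Fixed point of the cooler over the middle of the foam pad, 126 mm above the bench: where cover_opening must be when the cover is closed.
- purple_tube: Self-standing plastic tube with purple screw cap, about 60 g, 108 mm tall; origin at the centre of its underside, z up. Body 29 mm in diameter; cap 34 mm in diameter over the top 12 mm. It starts in the cooler's +y or -y sleeve (the orange one is in the other), underside 6 mm and cap top 114 mm above the bench, under the cover.
- orange_tube: The same kind of tube with an orange cap and red contents; to be left in its sleeve.
- blue_tube: The same kind of tube with a blue cap and red contents, always in the sleeve at the cooler's +x side; to be left in its sleeve.
- pan (a point): Centre of the top of the balance's round steel pan, 110 mm in diameter, 50 mm above the bench. The balance is a grey wedge-fronted box 180 x 148 x 50 mm with a display toward the robot, fixed to the bench; nothing on it stands higher than the pan.
- balance: The balance's housing; origin at the centre of its underside, x to its back; the pan's centre lies 22 mm toward its +x.
- bench_timer: Bystander: small white bench timer, 58 x 64 x 18 mm, lying on the bench in front of the cooler, to its right; origin at the centre of its underside.
- media_bottle_0: Bystander: bottle with red contents and a blue screw cap, 56 mm across, 108 mm tall, to the right of the cooler; origin at the centre of its underside.
- media_bottle_1: Bystander: bottle with red contents and an orange screw cap, 56 mm across, 108 mm tall, behind the other bottle; origin at the centre of its underside.

How it is judged:
By the outcome, as a careful person would: the job done as asked, in the order asked, and still so for the second after the job is handed in, with the robot touching nothing.
It also fails if it takes over 66 s, if anything falls off the work surface, if the arm or the gripper's body presses on something with over 40 N, if the wrist force passes 120 N, or if a joint passes its speed limit or range.

## Robot

A 7-joint arm with a two-finger parallel gripper is mounted at the origin on the work surface; the furniture and walls round the work are solid. World frame = base frame: x ahead of the robot, y to its left, z up, the work surface at z = 0. Lengths are in m, angles in rad, forces in N, time in s.
With the tool pointing down it reaches from about 0.4 to 0.85 m from the base axis. Payload 4.4 kg.
Tool frame: the origin (TCP) lies midway between the tips of the shut fingers; the grasp point (between the pads) lies r.hold_point_z behind it (r.hold_point_z is the distance from the TCP to the grasp point, in m); z points along the fingers, y is the line along which they close (so a half turn about z gives the same grasp; the last joint's range is limited). The gripper opens to 94 mm and grips with 3 to 60 N. Pads are 16 mm wide; open, the fingers measure 119 mm over their backs; the gripper's body (75 mm by 177 mm) begins 78 mm behind the grasp point.
Start: joints at [-1.352, 0.628, 0.038, 1.517, -0.027, 0.996, -0.02], TCP at [0.183, 0.624, 0.205] pointing down, gripper open.
Joint ranges: [-3.06, 3.06], [-0.37, 2.12], [-1.25, 1.32], [0.18, 2.47], [-1.1, 4.24], [0.23, 1.98], [-2.94, 2.94]. Speed limits (rad/s): [2.57, 2.57, 3.14, 3.14, 3.14, 3.14, 3.14].

## Interface

Orientations are given as a unit quaternion [w, x, y, z].
In Python, from rig import r gives the robot as it stands.
- The arm moves only by the shell command python3 shift.py 'ROWS' [FORCE]. ROWS is a JSON list of rows, 1 to 5 of them, each of 5 numbers: the finger opening in m, then dx, dy, dz in units of 20 mm, then a turn about the tool's z in units of 0.2 rad; each row is the pose to reach, as a shift and turn from the pose commanded when the command began, along the tool's axes at that moment; what a row does not reach only later rows make up. A row lasts 1/12 s, in which the tool goes at most 0.0417 m and 0.125 rad, less where a joint would pass 70% of its speed; a pose out of reach is approached as far as the arm can. The fingers move at their own pace and stop on an object; FORCE is the grip in N (left out, the last holds). Time passes only in rows, so rows that do not move let the fingers close. It prints the time, the measured TCP pose, the force, the opening and the grip force at its end. Input that does not fit is refused with a message, and nothing moves.
- r.get_state(): the state, without advancing time (a new reading comes with each control period).
- r.camera(name): name is "scene" or "top"; returns the picture (400x640x3 uint8, red, green, blue); there is no depth.
- r.camera_model(name): a dict with "fx", "fy", "cx", "cy" (pixels), "k1" (the pictures are not rectified: a ray, as slopes to the right and down, at radius r is drawn at 1 + k1 r^2 times it, then the intrinsics apply), "R" (3x3) and "t" (3): a world point X has camera coordinates R X + t. Camera axes: x right, y down, z forward; pixel columns grow to the right and rows downward; lengths in m; the calibration is good to about 2 mm. A picture is of the moment at which its call begins. camera_model takes no time and is no camera call.
- r.job_done(): hands the job in; it is judged then, once.
The state is a dict: "time": time; "q": joint angles; "dq": joint speeds; "effort": joint torques, N m; "ee_pos": TCP position; "eef_rot": TCP orientation; "contact_force": force on the tool from outside, world axes, zero at the start; "moment": the same for the moment, N m; "grip_width": finger opening in m; "grip_force": force on a finger pad.
Only numpy, scipy, OpenCV 4.12 (cv2) and the standard library are available. Lean on these libraries where they do the work, as an engineer would, in place of code of your own. Each camera call takes 0.05 s, during which the arm holds its last target. There are 200 camera calls.

## Working session

There is one attempt and no reset: what is moved stays moved. The work goes in short steps, Python scripts to look and compute and a shell command to move; the robot and the scene stay as the last step left them, time stands still between calls to the robot, and variables do not carry over. Pictures are saved under pics/ and viewed, at most 10 in all, crops included, and the job is handed in when it is done.

```bash
mkdir -p pics; ls
python3 - <<'E'
from rig import r
import cv2
for n in("scene","top"):
    cv2.imwrite(f"pics/{n}0.png",r.camera(n)[...,::-1]); print(n,r.camera_model(n))
print(r.get_state(), r.hold_point_z)
E
```

```text
pics
rig.py
shift.py
scene {'fx': 392.67789371268486, 'fy': 392.67789371268486, 'cx': 314.5057737139026, 'cy': 192.34916750735655, 'k1': -0.06572751527202395, 'R': array([[ 0.55220056, -0.833572  ,  0.01524024],
       [-0.69414757, -0.4698099 , -0.54537859],
       [ 0.46177234,  0.29057939, -0.83805127]]), 't': array([-0.37857559,  0.29875751,  1.01792522])}
top {'fx': 391.1553792571892, 'fy': 391.1553792571892, 'cx': 320.1187520846173, 'cy': 205.26975148614736, 'k1': -0.005512239355576886, 'R': array([[-0.04817903, -0.99883202, -0.00365623],
       [-0.97277764,  0.04775237, -0.22676724],
       [ 0.22667698, -0.00736873, -0.97394212]]), 't': array([-0.10340438,  0.49729152,  1.07792205])}
{'time': 0.1, 'q': array([-1.35180645,  0.62923317,  0.03844884,  1.51823027, -0.02700017,
        0.99627537, -0.02001337]), 'dq': array([ 0.00086483, -0.00175899, -0.00109736, -0.00164147, -0.00072524,
       -0.00180882,  0.00054213]), 'effort': array([ 2.27302196e-03, -5.50794947e+01,  1.14714492e+00, -1.87118500e+01,
       -5.22431557e-02,  1.92497199e-02,  5.17928629e-05]), 'ee_pos': array([0.18243301, 0.62327902, 0.20467147]), 'eef_rot': array([-1.07409443e-04,  1.41922046e-01,  9.89877503e-01, -8.06964223e-04]), 'contact_force': array([-0.27581722, -0.51810061,  1.12742211]), 'moment': array([-0.03260854, -0.00091059,  0.02378245]), 'grip_force': 0.0, 'grip_width': 0.09426235359641583} 0.0188
```
View pics/scene0.png

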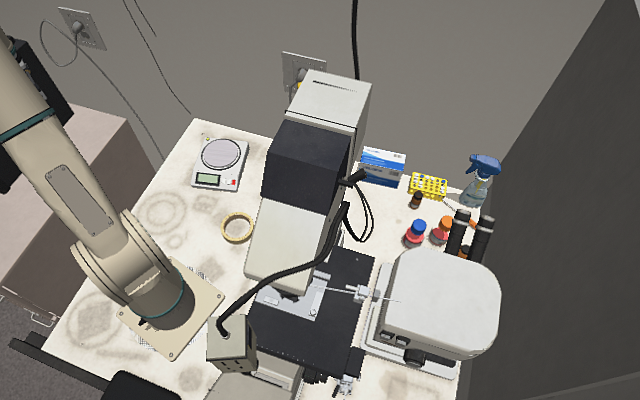

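View pics/top0.png

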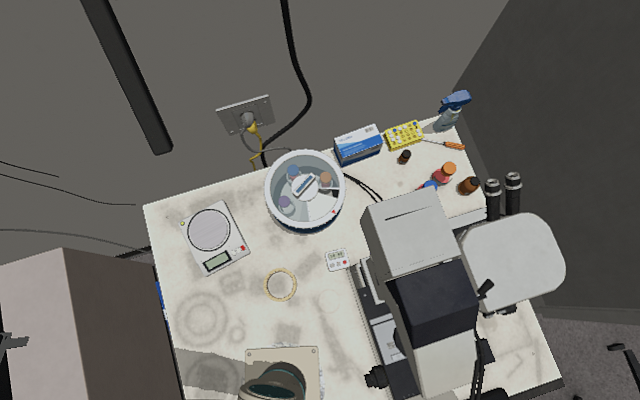

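The scene view shows the balance (pan around (221,153)), with the microscope hiding the cooler. The top view shows the cooler around (304,190), the pan around (209,230) and the timer around (337,260). I'll enlarge the top view.

Create h.py:
```python
import numpy as np, cv2
from rig import r
def cam(n):
    m=r.camera_model(n); return m,np.array([[m['fx'],0,m['cx']],[0,m['fy'],m['cy']],[0,0,1]]),np.array([m['k1'],0,0,0,0.])
def proj(n,X):
    m,K,d=cam(n); return cv2.projectPoints(np.atleast_2d(X).astype(float),cv2.Rodrigues(m['R'])[0],m['t'],K,d)[0][:,0]
def ray(n,uv):
    m,K,d=cam(n); p=cv2.undistortPoints(np.array([[uv]],float),K,d)[0,0]
    return -m['R'].T@m['t'], m['R'].T@np.array([p[0],p[1],1])
def onz(n,uv,z):
    c,v=ray(n,uv); return c+v*(z-c[2])/v[2]
def tri(a,b):
    (c,v),(e,w)=ray("scene",a),ray("top",b)
    s=np.linalg.lstsq(np.c_[v,-w],e-c,rcond=None)[0]; p,q=c+s[0]*v,e+s[1]*w
    return (p+q)/2,np.linalg.norm(p-q)
def crop(n,x,y,w,h,k,f):
    im=r.camera(n)[y:y+h,x:x+w,::-1]
    cv2.imwrite(f,cv2.resize(im,None,fx=k,fy=k,interpolation=cv2.INTER_CUBIC))
```

Run:
```python
from h import *
for n in("scene","top"): print(proj(n,[[.183,.624,.205],[0,0,0]]),ray(n,(320,200))[0])
print(onz("top",(304,190),.13),onz("top",(209,230),.05),onz("top",(337,260),.018))
crop("top",255,140,100,100,6,"pics/c1.png")
a=r.camera("top")[195:285,170:260,::-1];b=r.camera("scene")[125:200,180:260,::-1]
cv2.imwrite("pics/c2.png",np.hstack([cv2.resize(a,(450,450),interpolation=2),cv2.resize(b,(320,300),interpolation=2).__class__(0) if 0 else np.vstack([cv2.resize(b,(320,300),interpolation=2),np.zeros((150,320,3),np.uint8)])]))
```

```text
[[ 44.14447595 112.98595344]
 [170.61984599 305.89848872]] [-0.05361825 -0.47099887  1.02177905]
[[  6.744228   334.06157375]
 [282.64138969 385.50558168]] [ 0.23443203 -0.11908754  1.16222504]
[ 0.51966289 -0.08493343  0.13      ] [0.43591047 0.19582997 0.05      ] [ 0.33507555 -0.16891231  0.018     ]
```

View pics/c1.png

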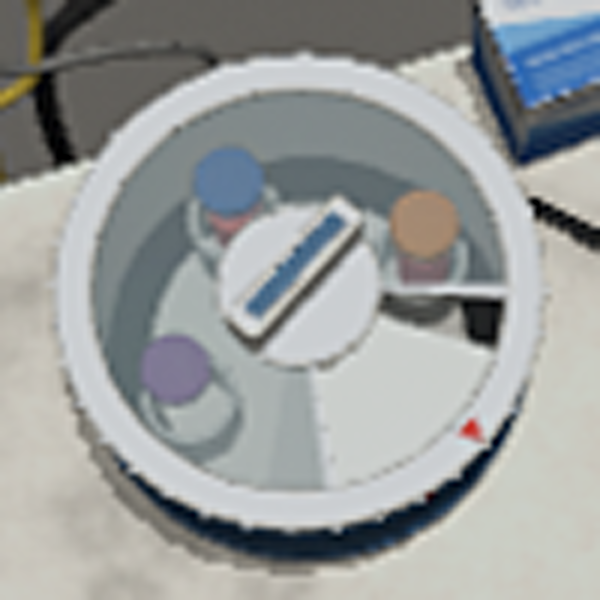

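View pics/c2.png

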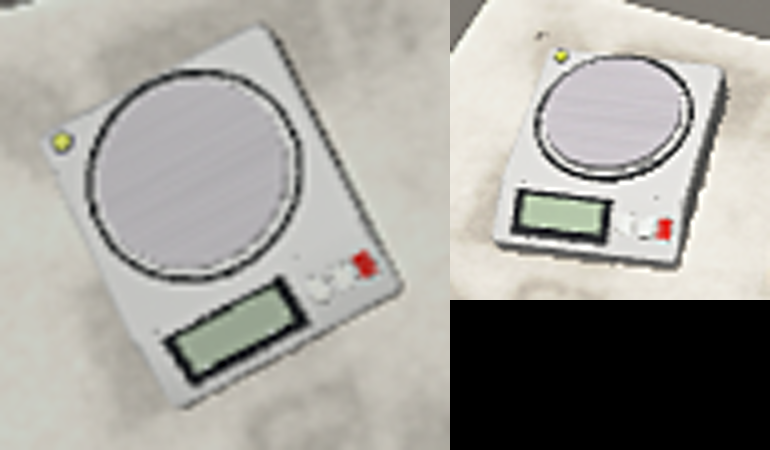

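Run:
```python
from h import *
from scipy.optimize import least_squares
u=lambda x,y:((x+.5)/6-.5+255,(y+.5)/6-.5+140)
P={k:onz("top",u(*p),z)[:2] for k,p,z in [("blue",(229,180),.114),("orange",(424,222),.114),("purple",(177,369),.114),("bar",(295,271),.162),("barA",(336,203),.162),("barB",(254,338),.162),("arrow",(473,431),.129),("mark",(428,497),.1),("hub",(300,287),.128)]}
for k,v in P.items(): print(k,v.round(4))
t=np.linspace(0,2*np.pi,200)
def ext(c):
    q=proj("top",np.c_[c[0]+.113*np.cos(t),c[1]+.113*np.sin(t),0*t+.129]); return np.array([*q.min(0),*q.max(0)])
o=np.array([*u(58,55),*u(545,530)]); s=least_squares(lambda c:ext(c)-o,[.52,-.085]); print("rim",s.x,s.fun)
f=least_squares(lambda p:np.r_[[P[k]-p[:2]-.066*np.array([np.cos(p[2]+a),np.sin(p[2]+a)]) for k,a in(("blue",0),("orange",-np.pi/2),("purple",np.pi/2))]].ravel(),[.52,-.085,0]); print("fit",f.x,f.fun)
C=f.x[:2]
d=P["barA"]-P["barB"];print("bar ang",np.arctan2(*d[::-1]),np.linalg.norm(d))
for k in("arrow","mark"): d=P[k]-C; print(k,np.arctan2(*(-d)[::-1]),np.linalg.norm(d))
print("pan",tri((180+(164.5)/4-.5,125+118/4-.5),(170+194/5-.5,195+175.5/5-.5)),onz("top",(170+194/5-.5,195+175.5/5-.5),.05))
st=r.get_state();from scipy.spatial.transform import Rotation as R
q=st['eef_rot'];print(R.from_quat(q[[1,2,3,0]]).as_matrix().round(3))
```

```text
blue [ 0.5851 -0.0551]
orange [ 0.56   -0.1453]
purple [ 0.4951 -0.0283]
bar [ 0.5253 -0.0859]
barA [ 0.5559 -0.1054]
barB [ 0.4956 -0.0667]
arrow [ 0.4561 -0.162 ]
mark [ 0.4323 -0.1408]
hub [ 0.5275 -0.0868]
rim [ 0.52733266 -0.08744644] [-0.63344835 -0.16893161  0.63219527  0.12350267]
fit [ 0.52750729 -0.08689591  0.50571228] [-0.00015268 -0.00018497  0.00056676 -0.00070248 -0.00041407  0.00088745]
bar ang -0.5702289918388241 0.07169723459386197
arrow 0.810511243223867 0.10360239247867141
mark 0.5150747548529322 0.10935888679956385
pan (array([0.44071151, 0.20005667, 0.03824797]), np.float64(0.0036207009300431993)) [0.4371776  0.19786781 0.05      ]
[[-0.96   0.281 -0.   ]
 [ 0.281  0.96  -0.001]
 [ 0.    -0.001 -1.   ]]
```

The crop shows the purple cap at the cooler's +y side (177,369), orange at (424,222) and blue at (229,180). The red arrow is at (473,431) and the bar at about (295,268). The pan's centre is at about (194,175) in the balance crop. Next I'll check the microscope clearance and the cover angle, then work out the first move.

```bash
cat >> h.py <<'E'
from scipy.spatial.transform import Rotation as Ro
def go(x,y,z,ang=None):
    s=r.get_state(); q=s['eef_rot']; M=Ro.from_quat(q[[1,2,3,0]]).as_matrix()
    d=M.T@(np.array([x,y,z])-s['ee_pos']); a=np.arctan2(M[1,1],M[0,1])
    t=0 if ang is None else (a-ang+np.pi/2)%np.pi-np.pi/2
    print("t",round(s['time'],2),"tcp",s['ee_pos'].round(4),"yang",round(a,3),"tilt",M[:,2].round(3),"w",round(s['grip_width'],4),"F",s['contact_force'].round(1),"q",s['q'].round(2)); print(" go d",d.round(4),"turn",round(t,3))
E
python3 - <<'E'
from h import *
u=lambda x,y:((x+.5)/6-.5+255,(y+.5)/6-.5+140)
C=np.array([.5275,-.087])
for p in[(323,480),(500,292)]:
    d=onz("top",u(*p),.126)[:2]-C; print(np.arctan2(*-d[::-1]),np.hypot(*d))
a,b=[onz("top",u(*p),.162)[:2] for p in((348,206),(239,329))]; d=a-b; print("bar",np.arctan2(*d[::-1])+np.pi/2,np.hypot(*d))
print("micro",tri((310,70),(362,207)),tri((371,82),(433,190)))
go(.5275,-.087,.21,.81)
E
```

```text
0.07203673533496271 0.09017713641309755
1.501334237384677 0.09130110612187563
bar 0.8218919200914762 0.07409963134756214
micro (array([ 0.36261684, -0.18815588,  0.60431873]), np.float64(0.010630638305821073)) (array([ 0.37849201, -0.28982524,  0.61880821]), np.float64(0.008351850196558696))
t 0.25 tcp [0.1826 0.6236 0.2051] yang 1.286 tilt [-0.    -0.001 -1.   ] w 0.094 F [ 0.2  0.  -0.2] q [-1.35  0.63  0.04  1.52 -0.03  1.   -0.02]
 go d [-0.5307 -0.585  -0.0045] turn 0.476
```

Units first: shifts go in units of 20 mm and turns go in units of 0.2 rad. So -0.146 m is -7.3, -0.133 m is -6.65.

```bash
for i in 1; do python3 shift.py '[[0.094, -1.325, -1.46, 0, 0], [0.094, -2.65, -2.925, 0, 0], [0.094, -3.98, -4.385, 0, 0], [0.094, -5.3, -5.85, 0, 0], [0.094, -6.65, -7.3, 0, 0]]'; python3 shift.py '[[0.094, -1.325, -1.46, 0, 0], [0.094, -2.65, -2.925, 0, 0], [0.094, -3.98, -4.385, 0, 0], [0.094, -5.3, -5.85, 0, 0], [0.094, -6.65, -7.3, 0, 0]]'; done; python3 -c "
from h import *
go(.5275,-.087,.21,.81)"
```

```text
time: 0.67
ee_pos: [0.2696, 0.4446, 0.2054]
eef_rot: [0.0, 0.142, 0.99, -0.0]
contact_force: [0.9, -0.3, 0.5]
grip_width: 0.0938
grip_force: 0.0
time: 1.08
ee_pos: [0.3562, 0.2671, 0.2057]
eef_rot: [0.0, 0.142, 0.99, 0.0]
contact_force: [0.4, 0.8, -0.9]
grip_width: 0.0946
grip_force: 0.0
t 1.08 tcp [0.3562 0.2671 0.2057] yang 1.286 tilt [ 0.  0. -1.] w 0.0946 F [ 0.4  0.8 -0.9] q [-0.76  0.34  0.06  2.06 -0.03  0.74  0.62]
 go d [-0.2637 -0.2918 -0.0044] turn 0.476
```

Scaled: -0.146 m is -7.3, -0.133 m is -6.65.

```bash
python3 shift.py '[[0.094, -1.325, -1.46, 0, 0], [0.094, -2.65, -2.925, 0, 0], [0.094, -3.98, -4.385, 0, 0], [0.094, -5.3, -5.85, 0, 0], [0.094, -6.65, -7.3, 0, 0]]'; python3 shift.py '[[0.094, -6.5, -7.25, 0, 2.381], [0.094, -6.55, -7.3, 0, 2.38], [0.094, -6.55, -7.3, 0, 2.38], [0.094, -6.55, -7.3, 0, 2.38], [0.094, -6.55, -7.3, 0, 2.38]]';python3 -c "
from h import *
go(.5275,-.087,.21,.81)"
```

```text
time: 1.5
ee_pos: [0.4429, 0.0895, 0.2057]
eef_rot: [0.0, 0.142, 0.99, 0.0]
contact_force: [0.5, 0.7, 0.0]
grip_width: 0.094
grip_force: 0.0
time: 1.92
ee_pos: [0.5283, -0.0898, 0.2057]
eef_rot: [0.001, 0.375, 0.927, -0.001]
contact_force: [0.4, 0.5, 0.5]
grip_width: 0.094
grip_force: 0.0
t 1.92 tcp [ 0.5283 -0.0898  0.2057] yang 0.803 tilt [ 0.001 -0.002 -1.   ] w 0.094 F [0.4 0.5 0.5] q [-0.06  0.47  0.26  1.84 -0.15  0.84  1.07]
 go d [ 0.0025  0.0014 -0.0043] turn -0.007
```

Scaled: 0.072 m is 3.6, 0.06 m is 3.

```bash
python3 shift.py '[[0.094, 0.125, 0.07, 1.75, 0], [0.094, 0.125, 0.07, 3, 0], [0.094, 0.125, 0.07, 3.6, 0], [0.094, 0.125, 0.07, 3.6, 0]]'; python3 -c "
from h import *
go(.5275,-.087,.134,.81)"; python3 shift.py '[[0.01, 0, 0, 0, 0], [0.01, 0, 0, 0, 0], [0.01, 0, 0, 0, 0], [0.01, 0, 0, 0, 0], [0.01, 0, 0, 0, 0]]' 25;python3 shift.py '[[0.01, 0, 0, 0, 0], [0.01, 0, 0, 0, 0], [0.01, 0, 0, 0, 0]]';python3 -c "
from h import *
go(.5275,-.087,.134,.81)"
```

```text
time: 2.25
ee_pos: [0.5241, -0.0826, 0.1307]
eef_rot: [-0.003, 0.371, 0.928, -0.001]
contact_force: [-0.5, -0.4, 0.4]
grip_width: 0.0939
grip_force: 0.0
t 2.25 tcp [ 0.5241 -0.0826  0.1307] yang 0.81 tilt [-0.006  0.001 -1.   ] w 0.0939 F [-0.5 -0.4  0.4] q [-0.04  0.57  0.22  1.93 -0.19  0.67  1.1 ]
 go d [-0.0055 -0.0008 -0.0033] turn -0.0
time: 2.67
ee_pos: [0.5269, -0.0827, 0.1344]
eef_rot: [0.001, 0.371, 0.929, 0.0]
contact_force: [1.0, 0.1, 0.2]
grip_width: 0.0639
grip_force: 0.0
time: 2.92
ee_pos: [0.5264, -0.0828, 0.1337]
eef_rot: [0.0, 0.371, 0.929, 0.0]
contact_force: [0.1, -0.0, 0.1]
grip_width: 0.044
grip_force: 0.0
t 2.92 tcp [ 0.5264 -0.0828  0.1337] yang 0.81 tilt [ 0. -0. -1.] w 0.044 F [ 0.1 -0.   0.1] q [-0.04  0.57  0.22  1.92 -0.19  0.67  1.1 ]
 go d [-0.0037 -0.0023 -0.0003] turn 0.0
```

Scaled: -0.0037 m is -0.185, -0.0023 m is -0.115.

```bash
python3 shift.py '[[0.034, -0.185, -0.115, 0, 0], [0.034, -0.185, -0.115, 0, 0], [0.034, -0.185, -0.115, 0, 0]]'; python3 -c "
from h import *
go(.5275,-.087,.134,.81)"; python3 shift.py '[[0.01, 0, 0, 0, 0], [0.01, 0, 0, 0, 0], [0.01, 0, 0, 0, 0], [0.01, 0, 0, 0, 0], [0.01, 0, 0, 0, 0]]' 25;python3 shift.py '[[0.01, 0, 0, 0, 0], [0.01, 0, 0, 0, 0], [0.01, 0, 0, 0, 0]]';python3 -c "
from h import *
go(.5275,-.087,.134,.81)"
```

```text
time: 3.17
ee_pos: [0.5275, -0.0875, 0.1334]
eef_rot: [0.0, 0.372, 0.928, -0.0]
contact_force: [0.3, -0.2, -0.4]
grip_width: 0.0344
grip_force: 0.0
t 3.17 tcp [ 0.5275 -0.0875  0.1334] yang 0.809 tilt [ 0. -0. -1.] w 0.0344 F [ 0.3 -0.2 -0.4] q [-0.04  0.57  0.22  1.92 -0.19  0.67  1.11]
 go d [ 0.0003  0.0004 -0.0006] turn -0.001
time: 3.58
ee_pos: [0.5285, -0.0858, 0.1334]
eef_rot: [0.001, 0.371, 0.929, 0.001]
contact_force: [4.1, 4.5, -2.8]
grip_width: 0.0176
grip_force: 25.0
time: 3.83
ee_pos: [0.5285, -0.0859, 0.1334]
eef_rot: [0.001, 0.371, 0.929, 0.001]
contact_force: [3.5, 3.9, -2.8]
grip_width: 0.0182
grip_force: 25.0
t 3.83 tcp [ 0.5285 -0.0859  0.1334] yang 0.811 tilt [ 0.002  0.001 -1.   ] w 0.0182 F [ 3.5  3.9 -2.8] q [-0.04  0.57  0.22  1.92 -0.19  0.67  1.11]
 go d [-0.0001 -0.0015 -0.0006] turn 0.001
```

Scaled: 0.0015 m is 0.075, 0.45 rad is 2.25.

```bash
python3 shift.py '[[0.01, 0, 0.075, 0, 0.25], [0.01, 0, 0.075, 0, 0.75], [0.01, 0, 0.075, 0, 1.25], [0.01, 0, 0.075, 0, 1.75], [0.01, 0, 0.075, 0, 2.25]]';python3 shift.py '[[0.01, 0, 0, 0, 0.5], [0.01, 0, 0, 0, 1], [0.01, 0, 0, 0, 1.5], [0.01, 0, 0, 0, 2], [0.01, 0, 0, 0, 2.5]]';python3 -c "
from h import *
go(.5285,-.086,.134,-1.065)"
```

```text
time: 4.25
ee_pos: [0.5293, -0.0854, 0.1334]
eef_rot: [0.0, 0.571, 0.821, 0.0]
contact_force: [3.6, 1.6, -4.1]
grip_width: 0.0181
grip_force: 25.0
time: 4.67
ee_pos: [0.5303, -0.0853, 0.1334]
eef_rot: [0.001, 0.756, 0.655, 0.001]
contact_force: [7.5, 1.4, -7.3]
grip_width: 0.0181
grip_force: 25.0
t 4.67 tcp [ 0.5303 -0.0853  0.1334] yang -0.143 tilt [ 0.003 -0.    -1.   ] w 0.0181 F [ 7.5  1.4 -7.3] q [-0.22  0.61  0.5   1.92 -0.43  0.71  0.39]
 go d [-0.001  -0.0017 -0.0006] turn 0.922
```

Scaled: 0.002 m is 0.1, 0.5 rad is 2.5.

```bash
python3 shift.py '[[0.01, 0, 0.1, 0, 0.5], [0.01, 0, 0.1, 0, 1], [0.01, 0, 0.1, 0, 1.5], [0.01, 0, 0.1, 0, 2], [0.01, 0, 0.1, 0, 2.5]]';python3 shift.py '[[0.01, 0, 0, 0, 0.5], [0.01, 0, 0, 0, 1], [0.01, 0, 0, 0, 1.5], [0.01, 0, 0, 0, 2], [0.01, 0, 0, 0, 2.1]]';python3 shift.py '[[0.01, 0, 0, 0, 0], [0.01, 0, 0, 0, 0], [0.01, 0, 0, 0, 0]]'; python3 -c "
from h import *
go(.5295,-.086,.134,-1.065)
crop('top',255,140,100,100,6,'pics/c3.png')"
```

```text
time: 5.08
ee_pos: [0.5312, -0.0856, 0.1334]
eef_rot: [0.0, 0.894, 0.447, 0.001]
contact_force: [4.1, 1.9, -3.8]
grip_width: 0.0176
grip_force: 25.0
time: 5.5
ee_pos: [0.5317, -0.0863, 0.1334]
eef_rot: [0.001, 0.968, 0.251, 0.001]
contact_force: [4.9, 0.0, -5.3]
grip_width: 0.0177
grip_force: 25.0
time: 5.75
ee_pos: [0.5317, -0.0863, 0.1334]
eef_rot: [0.001, 0.967, 0.253, 0.001]
contact_force: [5.2, 0.2, -5.7]
grip_width: 0.0178
grip_force: 25.0
t 5.75 tcp [ 0.5317 -0.0863  0.1334] yang -1.058 tilt [ 0.002 -0.001 -1.   ] w 0.0178 F [ 5.2  0.2 -5.7] q [-0.37  0.69  0.76  1.92 -0.66  0.8  -0.3 ]
 go d [-0.0018 -0.0014 -0.0006] turn 0.007
```

View pics/c3.png

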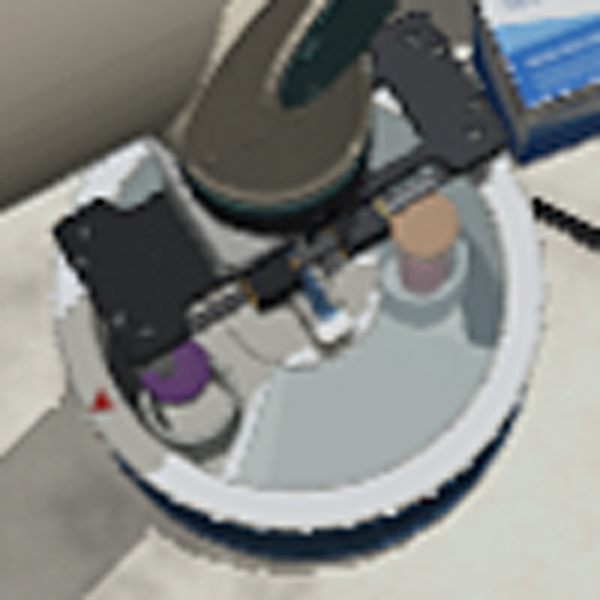

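The arrow is at (102,401) and the purple cap shows clear and saturated through the opening. I'll check the angle.

```bash
python3 - <<'E'
from h import *
u=lambda x,y:((x+.5)/6-.5+255,(y+.5)/6-.5+140)
C=np.array([.5275,-.087])
for p,z in[((102,401),.129),((177,369),.114)]:
    d=onz("top",u(*p),z)[:2]-C; print(np.arctan2(*-d[::-1]),np.hypot(*d))
E
python3 shift.py '[[0.05, 0, 0, 0, 0], [0.05, 0, 0, 0, 0], [0.05, 0, 0, 0, 0], [0.05, 0, 0, 0, 0], [0.05, 0, 0, 0, 0]]'; python3 shift.py '[[0.06, 0, 0, -1.5, 0], [0.06, 0, 0, -3.5, 0], [0.06, 0, 0, -4.8, 0], [0.06, 0, 0, -4.8, 0]]'
python3 -c "
from h import *
go(.497,-.0275,.23,.51)
crop('top',255,140,100,100,5,'pics/c4.png')"
```

```text
-1.0772953168020833 0.10413465436234291
-1.0669399832962232 0.0670645987211065
time: 6.22
ee_pos: [0.53, -0.0864, 0.1335]
eef_rot: [-0.0, 0.968, 0.253, -0.0]
contact_force: [-0.1, 0.3, 0.3]
grip_width: 0.0473
grip_force: 0.0
time: 6.55
ee_pos: [0.5332, -0.088, 0.2344]
eef_rot: [0.002, 0.968, 0.253, 0.004]
contact_force: [0.9, -0.1, 0.9]
grip_width: 0.0599
grip_force: 0.0
t 6.55 tcp [ 0.5332 -0.088   0.2344] yang -1.06 tilt [ 0.009 -0.002 -1.   ] w 0.0599 F [ 0.9 -0.1  0.9] q [-0.45  0.57  0.88  1.81 -0.52  1.   -0.41]
 go d [-0.0021 -0.0705  0.004 ] turn -1.57
```

View pics/c4.png

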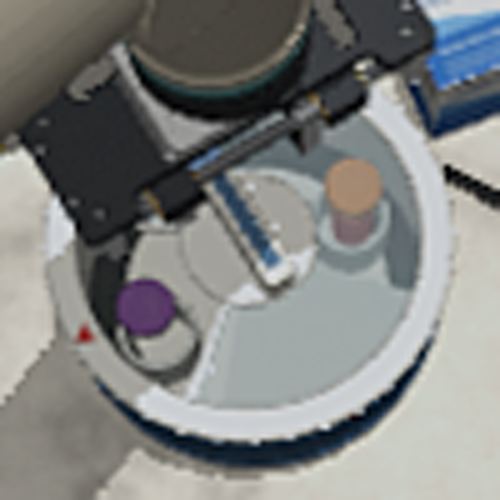

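The opening stands over the purple cap within about 0.01 rad. Moving over the tube next.

```bash
python3 shift.py '[[0.05, 0, -1.75, 0, -0.6], [0.05, -0.1, -3.435, 0, -1.2], [0.05, -0.1, -3.435, 0, -1.8], [0.05, -0.1, -3.435, 0, -2.4], [0.05, -0.1, -3.435, 0, -3]]'; python3 shift.py '[[0.05, 0, 0, 0, -0.6], [0.05, 0, 0, 0, -1.2], [0.05, 0, 0, 0, -1.8], [0.05, 0, 0, 0, -2.4], [0.05, 0, 0, 0, -3]]';python3 shift.py '[[0.05, 0, 0, 0, -0.6], [0.05, 0, 0, 0, -1.2], [0.05, 0, 0, 0, -1.825], [0.05, 0, 0, 0, -1.825], [0.05, 0, 0, 0, -1.825]]'
python3 -c "
from h import *
go(.498,-.029,.15,.505)"
```

```text
time: 7.02
ee_pos: [0.4939, -0.026, 0.2284]
eef_rot: [-0.001, 0.848, 0.531, -0.001]
contact_force: [0.2, -0.4, 0.2]
grip_width: 0.0501
grip_force: 0.0
time: 7.43
ee_pos: [0.494, -0.027, 0.2283]
eef_rot: [-0.001, 0.654, 0.757, -0.001]
contact_force: [-0.5, -0.4, -0.4]
grip_width: 0.0498
grip_force: 0.0
time: 7.85
ee_pos: [0.4943, -0.0272, 0.2286]
eef_rot: [-0.001, 0.51, 0.86, -0.0]
contact_force: [-0.4, -0.3, 1.1]
grip_width: 0.05
grip_force: 0.0
t 7.85 tcp [ 0.4943 -0.0272  0.2286] yang 0.501 tilt [-0.002  0.    -1.   ] w 0.05 F [-0.4 -0.3  1.1] q [-0.33  0.41  0.46  1.92 -0.23  0.87  0.75]
 go d [-0.0034  0.0025  0.0786] turn -0.004
```

Approach above the cap, settle and check, then descend.

```bash
python3 shift.py '[[0.05, -0.17, 0.125, 1.5, 0], [0.05, -0.17, 0.125, 3, 0], [0.05, -0.17, 0.125, 3.93, 0], [0.05, -0.17, 0.125, 3.93, 0], [0.05, -0.17, 0.125, 3.93, 0]]'; python3 shift.py '[[0.05, 0, 0, 0, 0], [0.05, 0, 0, 0, 0]]'
python3 -c "
from h import *
go(.498,-.029,.068,.505)
crop('top',255,140,100,100,5,'pics/c5.png')"
```

```text
time: 8.27
ee_pos: [0.4981, -0.0291, 0.1501]
eef_rot: [-0.001, 0.509, 0.861, -0.001]
contact_force: [1.1, -1.4, 0.3]
grip_width: 0.0502
grip_force: 0.0
time: 8.43
ee_pos: [0.5, -0.0292, 0.1521]
eef_rot: [0.001, 0.508, 0.861, 0.001]
contact_force: [0.0, -0.5, 0.1]
grip_width: 0.0501
grip_force: 0.0
t 8.43 tcp [ 0.5    -0.0292  0.1521] yang 0.504 tilt [ 0.002 -0.    -1.   ] w 0.0501 F [ 0.  -0.5  0.1] q [-0.27  0.52  0.4   1.99 -0.31  0.68  0.83]
 go d [ 0.0012 -0.0018  0.0841] turn -0.001
```

View pics/c5.png

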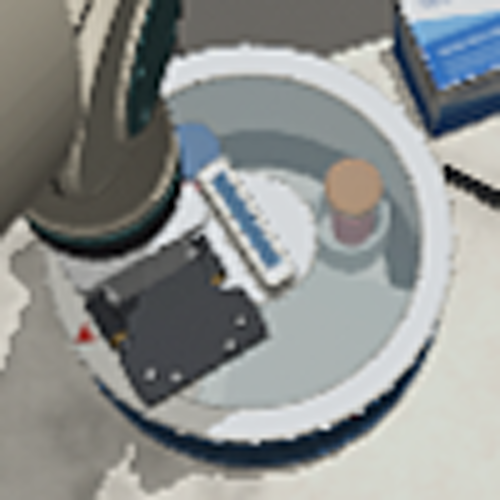

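The gripper is over the opening, next to the arrow at (86,335), and the bar is clear of it. Descending.

Scaled: 0.084 m is 4.2, -0.0018 m is -0.09.

```bash
python3 shift.py '[[0.05, 0.06, -0.09, 1, 0], [0.05, 0.06, -0.09, 2.25, 0], [0.05, 0.06, -0.09, 3.5, 0], [0.05, 0.06, -0.09, 4.2, 0], [0.05, 0.06, -0.09, 4.2, 0]]'; python3 shift.py '[[0.05, 0, 0, 0, 0], [0.05, 0, 0, 0, 0]]'
python3 -c "
from h import *
go(.498,-.029,.068,.505)"
```

```text
time: 8.9
ee_pos: [0.4956, -0.0286, 0.0654]
eef_rot: [-0.001, 0.508, 0.861, -0.001]
contact_force: [-0.8, 0.0, -0.7]
grip_width: 0.0503
grip_force: 0.0
time: 9.07
ee_pos: [0.4979, -0.0291, 0.0681]
eef_rot: [0.001, 0.508, 0.861, 0.001]
contact_force: [0.1, -0.7, 0.5]
grip_width: 0.0499
grip_force: 0.0
t 9.07 tcp [ 0.4979 -0.0291  0.0681] yang 0.505 tilt [ 0.002 -0.    -1.   ] w 0.0499 F [ 0.1 -0.7  0.5] q [-0.2   0.65  0.3   2.06 -0.4   0.48  0.91]
 go d [-0.      0.0001  0.0001] turn -0.0
```

Scaled: -0.06 m is -3, -0.045 m is -2.25.

```bash
python3 shift.py '[[0.02, 0, 0, 0, 0], [0.02, 0, 0, 0, 0], [0.02, 0, 0, 0, 0], [0.02, 0, 0, 0, 0], [0.02, 0, 0, 0, 0]]' 12; python3 shift.py '[[0.02, 0, 0, 0, 0], [0.02, 0, 0, 0, 0], [0.02, 0, 0, 0, 0]]'; python3 shift.py '[[0.02, 0, 0, -0.25, 0], [0.02, 0, 0, -0.75, 0], [0.02, 0, 0, -1.5, 0], [0.02, 0, 0, -2.25, 0], [0.02, 0, 0, -3, 0]]'
```

```text
time: 9.48
ee_pos: [0.4976, -0.0289, 0.0677]
eef_rot: [0.001, 0.508, 0.861, 0.001]
contact_force: [-0.1, 0.3, 7.3]
grip_width: 0.0336
grip_force: 12.0
time: 9.73
ee_pos: [0.4977, -0.0289, 0.0677]
eef_rot: [0.001, 0.508, 0.861, 0.001]
contact_force: [-0.1, 0.9, 6.4]
grip_width: 0.0339
grip_force: 12.0
time: 10.15
ee_pos: [0.4964, -0.0289, 0.128]
eef_rot: [-0.0, 0.508, 0.861, -0.0]
contact_force: [0.3, 0.0, -1.2]
grip_width: 0.0339
grip_force: 12.0
```

```bash
python3 shift.py '[[0.02, 0, 0, -1.25, 0], [0.02, 0, 0, -2.5, 0], [0.02, 0, 0, -3.75, 0], [0.02, 0, 0, -5, 0], [0.02, 0, 0, -5, 0]]'; python3 shift.py '[[0.02, 0, 0, 0, 0], [0.02, 0, 0, 0, 0]]'
python3 - <<'E'
from h import *
go(.4395,.198,.225,.505)
crop("top",235,140,140,105,5.5,"pics/c6.png")
E
```

```text
time: 10.57
ee_pos: [0.4993, -0.0295, 0.2316]
eef_rot: [0.003, 0.508, 0.861, 0.002]
contact_force: [0.2, 0.2, -1.0]
grip_width: 0.0339
grip_force: 12.0
time: 10.73
ee_pos: [0.4959, -0.0286, 0.2264]
eef_rot: [-0.001, 0.508, 0.861, -0.0]
contact_force: [-0.5, 0.8, -0.7]
grip_width: 0.0337
grip_force: 12.0
t 10.73 tcp [ 0.4959 -0.0286  0.2264] yang 0.505 tilt [-0.001  0.    -1.   ] w 0.0337 F [-0.5  0.8 -0.7] q [-0.33  0.42  0.47  1.92 -0.24  0.86  0.77]
 go d [0.2256 0.0603 0.0016] turn 0.0
```

View pics/c6.png

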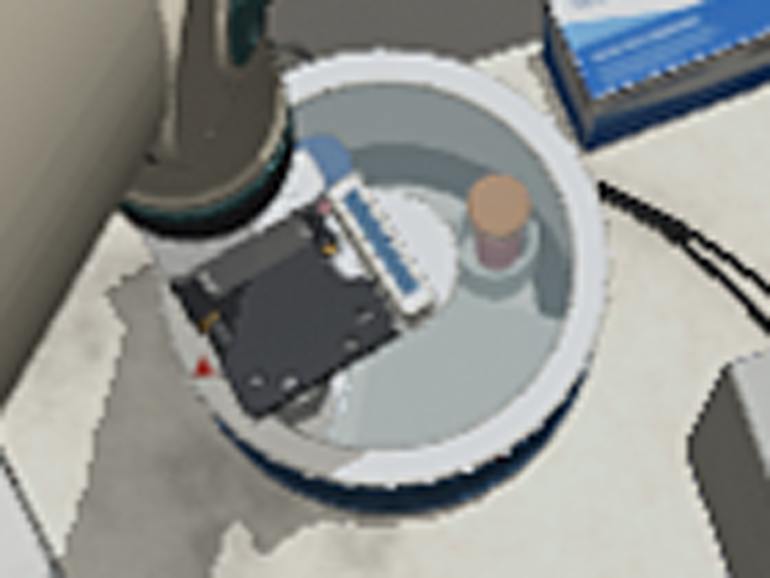

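The tube is held, hidden under the gripper, and the arrow hasn't moved. On to the pan.

Scaled: 0.138 m is 6.9, 0.107 m is 5.35.

```bash
python3 shift.py '[[0.02, 0.75, 0.2, 0, 0], [0.02, 2.15, 0.575, 0, 0], [0.02, 3.75, 1, 0, 0], [0.02, 5.35, 1.43, 0, 0], [0.02, 6.9, 1.85, 0, 0]]'; python3 shift.py '[[0.02, 1.5, 0.4, 0, 0], [0.02, 2.9, 0.775, 0, 0], [0.02, 3.85, 1.025, 0, 0], [0.02, 4.38, 1.165, 0, 0], [0.02, 4.38, 1.165, 0, 0]]';python3 shift.py '[[0.02, 0, 0, 1, 0], [0.02, 0, 0, 2, 0], [0.02, 0, 0, 3, 0], [0.02, 0, 0, 3.5, 0], [0.02, 0, 0, 3.5, 0]]';python3 shift.py '[[0.02, 0, 0, 0, 0], [0.02, 0, 0, 0, 0], [0.02, 0, 0, 0, 0]]'
python3 - <<'E'
from h import *
go(.4395,.198,.112,.505)
a=r.camera("scene")[90:220,150:290,::-1];b=r.camera("top")[165:295,150:290,::-1]
cv2.imwrite("pics/c7.png",cv2.resize(np.hstack([a,b])[:, :280],(798,370),interpolation=2))
E
```

```text
time: 11.2
ee_pos: [0.4608, 0.1109, 0.2255]
eef_rot: [-0.001, 0.508, 0.861, -0.001]
contact_force: [0.5, 0.3, 0.1]
grip_width: 0.0338
grip_force: 12.0
time: 11.62
ee_pos: [0.439, 0.1998, 0.2257]
eef_rot: [-0.001, 0.506, 0.862, -0.001]
contact_force: [1.0, 0.2, -0.5]
grip_width: 0.0334
grip_force: 12.0
time: 12.03
ee_pos: [0.4392, 0.1948, 0.1546]
eef_rot: [-0.001, 0.509, 0.861, -0.003]
contact_force: [-0.2, 0.0, -0.1]
grip_width: 0.0335
grip_force: 12.0
time: 12.28
ee_pos: [0.4413, 0.1974, 0.1577]
eef_rot: [0.001, 0.508, 0.861, 0.001]
contact_force: [0.6, 0.6, -0.9]
grip_width: 0.0339
grip_force: 12.0
t 12.28 tcp [0.4413 0.1974 0.1577] yang 0.504 tilt [ 0.001  0.001 -1.   ] w 0.0339 F [ 0.6  0.6 -0.9] q [-0.75  0.49  0.39  2.03 -0.29  0.67  0.33]
 go d [ 0.0014 -0.0013  0.0456] turn -0.001
```

View pics/c7.png

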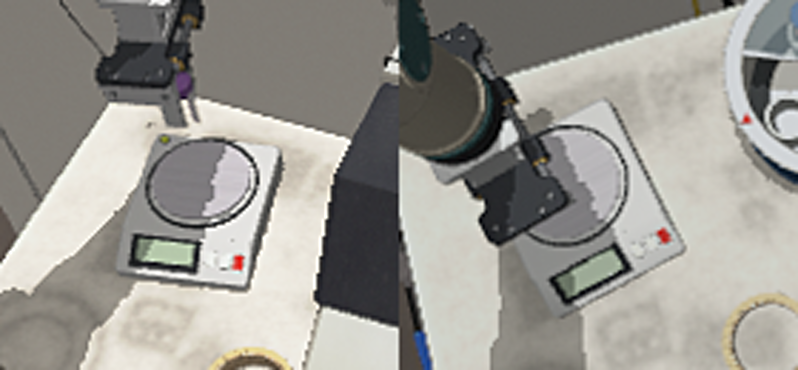

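Run:
```python
from h import *
z=np.array([.204,.198,.19,.18,.17,.158,.15,.14,.13,.12,.11,.1,.096,.09,.08])
p=proj("scene",np.c_[0*z+.4413,0*z+.1974,z])
a=cv2.imread("pics/scene0.png").astype(int); b=r.camera("scene")[...,::-1].astype(int)
for zz,(x,y) in zip(z,p):
    x0,y0=int(round(x)),int(round(y)); print(zz,x0,y0,"|".join(str(b[y0,x0+k].tolist()) for k in(-8,-4,-2,0,2,4,8)),"was",a[y0,x0].tolist())
```

```text
0.204 210 118 [56, 52, 51]|[60, 55, 54]|[43, 40, 40]|[69, 69, 69]|[114, 66, 100]|[110, 64, 96]|[99, 106, 108] was [117, 124, 128]
0.198 211 119 [33, 31, 31]|[37, 34, 34]|[38, 39, 37]|[96, 84, 92]|[111, 65, 98]|[107, 66, 96]|[122, 129, 133] was [117, 124, 127]
0.19 211 121 [91, 92, 93]|[80, 81, 80]|[102, 102, 103]|[90, 88, 89]|[108, 59, 93]|[82, 52, 74]|[122, 129, 133] was [104, 110, 113]
0.18 212 124 [106, 107, 107]|[56, 55, 55]|[109, 109, 110]|[79, 76, 78]|[40, 16, 30]|[112, 112, 115]|[128, 138, 144] was [225, 235, 239]
0.17 213 126 [97, 96, 96]|[104, 105, 106]|[104, 104, 105]|[171, 184, 191]|[215, 231, 237]|[110, 113, 115]|[231, 240, 243] was [219, 228, 233]
0.158 213 129 [220, 231, 237]|[104, 105, 105]|[106, 108, 108]|[77, 77, 77]|[238, 249, 253]|[91, 85, 89]|[220, 230, 235] was [216, 226, 231]
0.15 214 131 [194, 208, 215]|[105, 106, 106]|[107, 108, 109]|[107, 112, 115]|[204, 218, 227]|[91, 85, 90]|[222, 231, 236] was [214, 225, 230]
0.14 215 133 [184, 194, 201]|[99, 99, 98]|[93, 93, 94]|[131, 140, 144]|[219, 231, 235]|[182, 194, 204]|[218, 228, 233] was [210, 221, 226]
0.13 215 1
[... 295 characters left out ...]
42, 140, 143]|[84, 86, 86]|[64, 63, 62]|[127, 123, 127]|[122, 117, 121]|[126, 122, 127]|[129, 125, 129] was [213, 207, 211]
0.1 217 142 [133, 137, 137]|[126, 122, 125]|[127, 125, 128]|[127, 123, 126]|[127, 123, 128]|[128, 124, 128]|[128, 125, 128] was [202, 197, 202]
0.096 217 143 [67, 66, 66]|[128, 125, 128]|[126, 122, 126]|[127, 124, 126]|[125, 121, 125]|[126, 123, 127]|[128, 125, 128] was [202, 197, 203]
0.09 218 144 [128, 124, 128]|[127, 123, 127]|[125, 124, 126]|[126, 124, 127]|[127, 124, 127]|[127, 124, 127]|[124, 121, 125] was [203, 199, 204]
0.08 218 146 [126, 123, 126]|[126, 124, 126]|[126, 124, 127]|[126, 123, 126]|[126, 124, 128]|[127, 124, 127]|[116, 113, 116] was [203, 200, 203]
```

The purple cap is between the fingers at the expected height (z about 0.185–0.205) and the clear body hangs below. Lowering gently.

Scaled: 0.0014 m is 0.07, -0.0013 m is -0.065.

```bash
python3 shift.py '[[0.02, 0.07, -0.065, 0.75, 0], [0.02, 0.07, -0.065, 1.5, 0], [0.02, 0.07, -0.065, 2, 0], [0.02, 0.07, -0.065, 2, 0], [0.02, 0.07, -0.065, 2, 0]]'; python3 shift.py '[[0.02, 0, 0, 0, 0], [0.02, 0, 0, 0, 0], [0.02, 0, 0, 0, 0]]'; python3 -c "
from h import *
go(.4395,.198,.112,.505)"; python3 shift.py '[[0.02, 0, 0, 0.05, 0], [0.02, 0, 0, 0.1, 0], [0.02, 0, 0, 0.15, 0], [0.02, 0, 0, 0.15, 0], [0.02, 0, 0, 0.15, 0]]'
```

```text
time: 12.85
ee_pos: [0.4385, 0.1982, 0.1168]
eef_rot: [-0.0, 0.508, 0.861, -0.0]
contact_force: [-0.5, 0.8, -0.2]
grip_width: 0.0337
grip_force: 12.0
time: 13.1
ee_pos: [0.4391, 0.1985, 0.1175]
eef_rot: [0.0, 0.508, 0.861, 0.001]
contact_force: [-0.1, -0.4, -0.4]
grip_width: 0.0333
grip_force: 12.0
t 13.1 tcp [0.4391 0.1985 0.1175] yang 0.505 tilt [ 0.001  0.001 -1.   ] w 0.0333 F [-0.1 -0.4 -0.4] q [-0.72  0.55  0.35  2.07 -0.34  0.57  0.37]
 go d [-0.0007  0.0001  0.0055] turn -0.0
time: 13.52
ee_pos: [0.4385, 0.1983, 0.1138]
eef_rot: [-0.0, 0.508, 0.861, -0.0]
contact_force: [0.6, -0.2, -1.4]
grip_width: 0.0333
grip_force: 12.0
```

Scaled: 0.0013 m is 0.065, 0.0007 m is 0.035.

```bash
python3 shift.py '[[0.02, 0, 0, 0.035, 0], [0.02, 0, 0, 0.065, 0], [0.02, 0, 0, 0.065, 0]]'; python3 shift.py '[[0.02, 0, 0, 0.035, 0], [0.02, 0, 0, 0.05, 0], [0.02, 0, 0, 0.05, 0]]'
```

```text
time: 13.77
ee_pos: [0.4385, 0.1983, 0.1124]
eef_rot: [-0.0, 0.508, 0.861, -0.0]
contact_force: [0.1, 0.4, -1.3]
grip_width: 0.0334
grip_force: 12.0
time: 14.02
ee_pos: [0.4387, 0.1984, 0.1117]
eef_rot: [0.0, 0.508, 0.861, 0.0]
contact_force: [-0.1, 0.1, 2.0]
grip_width: 0.0339
grip_force: 12.0
```

Contact is at about 0.1117, as expected. Releasing slowly, then backing up.

```bash
python3 shift.py '[[0.036, 0, 0, 0.015, 0], [0.036, 0, 0, 0.015, 0], [0.036, 0, 0, 0.015, 0], [0.036, 0, 0, 0.015, 0]]' 3; python3 shift.py '[[0.06, 0, 0, 0, 0], [0.06, 0, 0, 0, 0], [0.06, 0, 0, 0, 0], [0.06, 0, 0, 0, 0], [0.06, 0, 0, 0, 0]]'; python3 -c "
from h import *
go(.53,-.0873,.235,.505)"; python3 shift.py '[[0.06, 0, 0, -0.5, 0], [0.06, 0, 0, -1.5, 0], [0.06, 0, 0, -3, 0], [0.06, 0, 0, -5, 0], [0.06, 0, 0, -7, 0]]'
python3 - <<'E'
from h import *
go(.53,-.0873,.235,-1.065)
z=np.array([.158,.152,.146])
b=r.camera("scene")
hsv=cv2.cvtColor(b,cv2.COLOR_RGB2HSV); m=cv2.inRange(hsv,(130,50,30),(165,255,255)); m[:,:180]=0;m[:, 270:]=0;m[:100]=0; m[200:]=0
n,l,s,c=cv2.connectedComponentsWithStats(m); print(s,c, proj("scene",np.c_[0*z+.4387,0*z+.1984,z]))
E
```

```text
time: 14.35
ee_pos: [0.4385, 0.1984, 0.1112]
eef_rot: [-0.0, 0.508, 0.861, -0.0]
contact_force: [-0.1, -0.2, -0.8]
grip_width: 0.0358
grip_force: 0.0
time: 14.77
ee_pos: [0.4386, 0.1984, 0.1113]
eef_rot: [0.0, 0.508, 0.861, -0.0]
contact_force: [-0.1, 0.6, 0.3]
grip_width: 0.0596
grip_force: 0.0
t 14.77 tcp [0.4386 0.1984 0.1113] yang 0.505 tilt [ 0. -0. -1.] w 0.0596 F [-0.1  0.6  0.3] q [-0.72  0.56  0.34  2.08 -0.35  0.55  0.38]
 go d [-0.2942 -0.0582 -0.1237] turn -0.0
time: 15.18
ee_pos: [0.4379, 0.1976, 0.2531]
eef_rot: [-0.0, 0.508, 0.861, -0.001]
contact_force: [1.8, 0.9, -1.0]
grip_width: 0.0599
grip_force: 0.0
t 15.18 tcp [0.4379 0.1976 0.2531] yang 0.504 tilt [-0.001 -0.001 -1.   ] w 0.0599 F [ 1.8  0.9 -1. ] q [-0.83  0.36  0.47  1.92 -0.2   0.91  0.24]
 go d [-0.294  -0.057   0.0183] turn 1.569
[[     0      0    640    400 255915]
 [   208    126     11     10     85]] [[319.53527148 199.52287283]
 [213.30588235 130.63529412]] [[212.56426245 129.28834255]
 [212.96735119 130.66667331]
 [213.36720521 132.03342461]]
```

The purple cap is at (213,131) in the scene view, exactly where an upright tube on the pan should be. Back to the cover bar.

Units first: shifts go in units of 20 mm and turns go in units of 0.2 rad. So -0.18 m is -9, -0.14 m is -7.

```bash
python3 shift.py '[[0.06, -1, -0.2, 0, 0], [0.06, -3, -0.58, 0, 0], [0.06, -5, -0.97, 0, 0], [0.06, -7, -1.355, 0, 0], [0.06, -9, -1.745, 0, 0]]'; python3 shift.py '[[0.06, -2, -0.4, 0, 0.5], [0.06, -4, -0.775, 0, 1], [0.06, -5.25, -1, 0, 1.5], [0.06, -5.7, -1.1, 0, 2], [0.06, -5.7, -1.1, 0, 2.5]]';  python3 shift.py '[[0.06, 0, 0, 0, 0.5], [0.06, 0, 0, 0, 1.1], [0.06, 0, 0, 0, 1.7], [0.06, 0, 0, 0, 2.3], [0.06, 0, 0, 0, 2.9]]'; python3 shift.py '[[0.06, 0, 0, 0, 0.6], [0.06, 0, 0, 0, 1.2], [0.06, 0, 0, 0, 1.8], [0.06, 0, 0, 0, 2.4], [0.06, 0, 0, 0, 2.435]]';python3 shift.py '[[0.06, 0, 0, 0, 0], [0.06, 0, 0, 0, 0], [0.06, 0, 0, 0, 0]]'; python3 -c "
from h import *
go(.53,-.0873,.134,-1.06)"
```

```text
time: 15.65
ee_pos: [0.4954, 0.0223, 0.2522]
eef_rot: [0.0, 0.508, 0.862, 0.0]
contact_force: [1.3, 0.7, 0.8]
grip_width: 0.0601
grip_force: 0.0
time: 16.07
ee_pos: [0.5313, -0.0907, 0.2522]
eef_rot: [0.001, 0.709, 0.705, -0.0]
contact_force: [0.4, -0.5, 0.1]
grip_width: 0.0597
grip_force: 0.0
time: 16.48
ee_pos: [0.5309, -0.0864, 0.252]
eef_rot: [-0.0, 0.88, 0.475, 0.0]
contact_force: [0.5, -1.0, 0.1]
grip_width: 0.06
grip_force: 0.0
time: 16.9
ee_pos: [0.5309, -0.0863, 0.2516]
eef_rot: [0.0, 0.968, 0.25, -0.0]
contact_force: [0.4, -0.4, 0.2]
grip_width: 0.06
grip_force: 0.0
time: 17.15
ee_pos: [0.531, -0.0864, 0.2515]
eef_rot: [-0.0, 0.968, 0.253, 0.0]
contact_force: [0.9, 0.1, 0.1]
grip_width: 0.0599
grip_force: 0.0
t 17.15 tcp [ 0.531  -0.0864  0.2515] yang -1.06 tilt [ 0.  0. -1.] w 0.0599 F [0.9 0.1 0.1] q [-0.48  0.57  0.94  1.79 -0.52  1.06 -0.41]
 go d [-0.0014  0.0003  0.1175] turn 0.0
```

Scaled: 0.1175 m is 5.875, 0.112 m is 5.6.

```bash
python3 shift.py '[[0.06, -0.07, 0.015, 1.5, 0], [0.06, -0.07, 0.015, 3.25, 0], [0.06, -0.07, 0.015, 4.75, 0], [0.06, -0.07, 0.015, 5.6, 0], [0.06, -0.07, 0.015, 5.875, 0]]'; python3 shift.py '[[0.06, 0, 0, 0, 0], [0.06, 0, 0, 0, 0], [0.06, 0, 0, 0, 0]]'; python3 -c "
from h import *
go(.53,-.0873,.134,-1.06)"; python3 shift.py '[[0.03, 0, 0, 0, 0], [0.01, 0, 0, 0, 0], [0.01, 0, 0, 0, 0], [0.01, 0, 0, 0, 0], [0.01, 0, 0, 0, 0]]' 25;python3 shift.py '[[0.01, 0, 0, 0, 0], [0.01, 0, 0, 0, 0], [0.01, 0, 0, 0, 0], [0.01, 0, 0, 0, 0]]';python3 -c "
from h import *
go(.53,-.0873,.134,.507)"
```

```text
time: 17.57
ee_pos: [0.5281, -0.0867, 0.1312]
eef_rot: [-0.001, 0.968, 0.252, -0.002]
contact_force: [-0.7, -0.1, -0.0]
grip_width: 0.0601
grip_force: 0.0
time: 17.82
ee_pos: [0.531, -0.0879, 0.1351]
eef_rot: [0.001, 0.968, 0.252, 0.001]
contact_force: [0.1, 0.4, 0.0]
grip_width: 0.0601
grip_force: 0.0
t 17.82 tcp [ 0.531  -0.0879  0.1351] yang -1.062 tilt [ 0.003 -0.    -1.   ] w 0.0601 F [0.1 0.4 0. ] q [-0.39  0.7   0.8   1.92 -0.69  0.82 -0.27]
 go d [-0.0006 -0.001   0.0011] turn -0.002
time: 18.23
ee_pos: [0.5301, -0.0874, 0.134]
eef_rot: [0.0, 0.968, 0.252, 0.0]
contact_force: [-0.5, -0.1, -0.0]
grip_width: 0.0299
grip_force: 0.0
time: 18.57
ee_pos: [0.5299, -0.0873, 0.1338]
eef_rot: [-0.0, 0.968, 0.252, -0.0]
contact_force: [-0.7, 0.2, 1.5]
grip_width: 0.0177
grip_force: 25.0
t 18.57 tcp [ 0.5299 -0.0873  0.1338] yang -1.062 tilt [-0.  0. -1.] w 0.0177 F [-0.7  0.2  1.5] q [-0.39  0.7   0.8   1.92 -0.69  0.82 -0.27]
 go d [ 0.0001  0.0001 -0.0002] turn -1.569
```

Scaled: -0.45 rad is -2.25.

```bash
python3 shift.py '[[0.01, 0, 0, 0, -0.25], [0.01, 0, 0, 0, -0.75], [0.01, 0, 0, 0, -1.25], [0.01, 0, 0, 0, -1.75], [0.01, 0, 0, 0, -2.25]]';python3 shift.py '[[0.01, 0, 0, 0, -0.5], [0.01, 0, 0, 0, -1], [0.01, 0, 0, 0, -1.5], [0.01, 0, 0, 0, -2], [0.01, 0, 0, 0, -2.5]]';python3 shift.py '[[0.01, 0, 0, 0, -0.5], [0.01, 0, 0, 0, -1], [0.01, 0, 0, 0, -1.5], [0.01, 0, 0, 0, -2], [0.01, 0, 0, 0, -2.5]]';python3 shift.py '[[0.01, 0, 0, 0, -0.3], [0.01, 0, 0, 0, -0.5], [0.01, 0, 0, 0, -0.595], [0.01, 0, 0, 0, -0.595], [0.01, 0, 0, 0, -0.595]]'; python3 -c "
from h import *
go(.53,-.0873,.134,.507)"
```

```text
time: 18.98
ee_pos: [0.5299, -0.0873, 0.1338]
eef_rot: [-0.0, 0.886, 0.463, 0.0]
contact_force: [-0.5, 0.9, -0.3]
grip_width: 0.0178
grip_force: 25.0
time: 19.4
ee_pos: [0.53, -0.0873, 0.1338]
eef_rot: [-0.0, 0.744, 0.668, 0.0]
contact_force: [0.3, 0.7, -0.2]
grip_width: 0.0177
grip_force: 25.0
time: 19.82
ee_pos: [0.53, -0.0873, 0.1337]
eef_rot: [-0.0, 0.556, 0.831, 0.0]
contact_force: [0.4, 0.8, -0.3]
grip_width: 0.0179
grip_force: 25.0
time: 20.23
ee_pos: [0.53, -0.0873, 0.1338]
eef_rot: [-0.0, 0.507, 0.862, 0.0]
contact_force: [0.1, 0.2, 1.5]
grip_width: 0.0175
grip_force: 25.0
t 20.23 tcp [ 0.53   -0.0873  0.1338] yang 0.506 tilt [ 0.  0. -1.] w 0.0175 F [0.1 0.2 1.5] q [-0.12  0.59  0.35  1.91 -0.3   0.69  0.92]
 go d [ 0.     -0.     -0.0002] turn -0.001
```

Release, rise and clear out toward +y to see the cover.

```bash
python3 shift.py '[[0.05, 0, 0, 0, 0], [0.05, 0, 0, 0, 0], [0.05, 0, 0, 0, 0], [0.05, 0, 0, 0, 0], [0.05, 0, 0, 0, 0]]'; python3 shift.py '[[0.05, 0, 0, -1.5, 0], [0.05, 0, 0, -3.5, 0], [0.05, 0, 0, -5.5, 0], [0.05, 0, 0, -6.5, 0], [0.05, 0, 0, -6.5, 0]]'; python3 shift.py '[[0.05, 2, 0, 0, 0], [0.05, 4, 0, 0, 0], [0.05, 6, 0, 0, 0], [0.05, 8, 0, 0, 0], [0.05, 9, 0, 0, 0]]'
python3 - <<'E'
from h import *
crop('top',255,140,100,100,6,'pics/c8.png')
b=r.camera("top"); hsv=cv2.cvtColor(b,cv2.COLOR_RGB2HSV)
m=cv2.inRange(hsv,(0,150,80),(8,255,255))|cv2.inRange(hsv,(172,150,80),(180,255,255)); m[:,:255]=0;m[:,355:]=0;m[:140]=0;m[240:]=0
n,l,s,c=cv2.connectedComponentsWithStats(m); print(s[1:],c[1:])
C=np.array([.5275,-.087])
for p in c[1:]:
  for z in(.129,.1):
    d=onz("top",p,z)[:2]-C; print(p,z,np.arctan2(*-d[::-1]),np.hypot(*d))
E
```

```text
time: 20.65
ee_pos: [0.5299, -0.0875, 0.1337]
eef_rot: [-0.0, 0.507, 0.862, -0.0]
contact_force: [-0.1, 0.6, -0.6]
grip_width: 0.0474
grip_force: 0.0
time: 21.07
ee_pos: [0.5329, -0.0884, 0.2686]
eef_rot: [0.004, 0.507, 0.862, 0.002]
contact_force: [-0.9, -0.0, 0.3]
grip_width: 0.0501
grip_force: 0.0
time: 21.48
ee_pos: [0.4391, 0.0739, 0.2626]
eef_rot: [-0.002, 0.505, 0.863, -0.0]
contact_force: [0.0, 0.4, 0.0]
grip_width: 0.0498
grip_force: 0.0
[[324 218   1   2   2]] [[324.  218.5]]
[324.  218.5] 0.129 0.4967079846051552 0.10193425753182697
[324.  218.5] 0.1 0.5288999535742847 0.09718482189829121
```

View pics/c8.png

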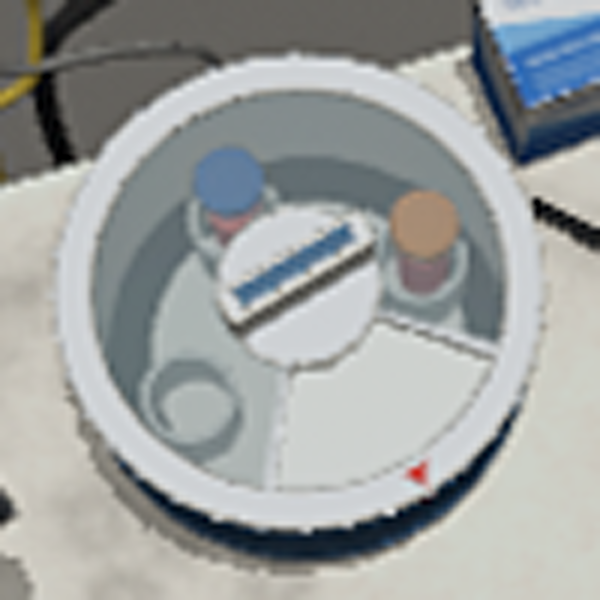

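The arrow (418,473) lines up with the pad, which fills the opening. The +y sleeve is empty, and the orange and blue tubes are still in place.

```bash
python3 shift.py '[[0.05, 0, 0, 0, 0], [0.05, 0, 0, 0, 0], [0.05, 0, 0, 0, 0], [0.05, 0, 0, 0, 0], [0.05, 0, 0, 0, 0]]'
python3 - <<'E'
from h import *
b=r.camera("scene");hsv=cv2.cvtColor(b,cv2.COLOR_RGB2HSV); m=cv2.inRange(hsv,(130,50,30),(165,255,255)); m[:,:180]=0;m[:, 270:]=0;m[:100]=0; m[200:]=0
print(cv2.connectedComponentsWithStats(m)[3][1:])
print(r.job_done())
E
```

```text
time: 22.0
ee_pos: [0.4429, 0.0689, 0.2636]
eef_rot: [0.0, 0.508, 0.861, -0.0]
contact_force: [0.5, -0.4, -0.8]
grip_width: 0.0499
grip_force: 0.0
[[213.28888889 130.43333333]]
the job is handed in; nothing more can be done
None
```

The job is handed in at about 22 s: the purple tube stands upright in the middle of the pan, the cover is closed over the foam pad to within about 0.01 rad by camera, and the orange and blue tubes are still in the cooler.

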